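Set the plate shaker's dial and start it

ROBOT

A 7-joint arm with a two-finger parallel gripper is mounted at the origin on a cart in front of the work surface, level with it; the furniture and walls round the work are solid. World frame = base frame: x ahead of the robot, y to its left, z up, the work surface at z = 0. Lengths are in mm, angles in rad, forces in N, time in s.
With the tool pointing down it reaches from about 350 to 900 mm from the base axis. Payload 7.2 kg.
Tool frame: the origin (TCP) lies between the finger pads; the fingertips stand 11 mm ahead of it and the grasp point (between the pads) lies 8 mm behind it; z points along the fingers, y is the line along which they close (so a half turn about z gives the same grasp; the last joint's range is limited). The gripper opens to 85 mm and grips with 20 to 120 N. Pads are 22 mm wide; open, the fingers measure 114 mm over their backs; the gripper's body (76 mm by 85 mm) begins 54 mm behind the grasp point. The pads swing forward as they close: fully open they stand 13 mm farther back than shut.
Start: joints at [-1.329, 0.411, -0.013, 1.596, 0.006, 1.134, -0.082], TCP at [190.552, 595.246, 242.297] pointing down, gripper open.
Joint ranges: [-2.95, 2.95], [-0.29, 1.99], [-1.47, 1.44], [0.14, 2.54], [-1.03, 4.17], [0.13, 1.85], [-2.86, 2.86]. Speed limits (rad/s): [2.39, 2.39, 3.01, 3.01, 3.14, 3.14, 3.14].

INTERFACE

Orientations are given as a unit quaternion [w, x, y, z].
In Python, from cell import env, grab_frame, get_calibration gives the robot as it stands.
- The arm moves only by the tool play_rows, never from a script. Its argument "motion" is a list of rows, each a list of 7 numbers: the shift along the tool's x, y, z scaled (see below), then the turn, a rotation vector about the tool's x, y, z scaled (see below), then the opening, from 0 (shut) to 1 (fully open). A call has 1 to 8 rows; each row is the pose to reach, as a shift and turn from the pose commanded when the call began, along the tool's axes at that moment; what a row does not reach only later rows make up. The controller multiplies each number of a shift by 0.12 m and each number of a turn by 2 rad. A row lasts 1/8 s, in which the tool goes at most 62.5 mm and 10.7 degrees, less where a joint would pass 70% of its speed; a pose out of reach is approached as far as the arm can. A call with a number of a shift or a turn outside -1 to 1 is refused whole. A call with a gripper value outside its range is refused whole. The fingers move at their own pace and stop on an object; "grip_force" is the grip in N (left out, the last holds). Time passes only in rows, so rows that repeat a pose let the fingers close. It gives the time, the measured TCP pose, the force, the opening and the grip force at its end, in the units of the state.
- env.state(): the state, without advancing time (a new reading comes with each control period).
- grab_frame(name): name is "scene" or "top" or "wrist"; returns (picture, depth): 384x512x3 uint8, blue, green, red; 384x512 float32, mm along the optical axis (not along the pixel's ray), 0 where there is no reading.
- get_calibration(name): a dict with "mtx" (3x3 intrinsics, pixels), "rvec" (rotation vector, rad) and "tvec" (3), from world to camera coordinates, as OpenCV has them. Camera axes: x right, y down, z forward; pixel columns grow to the right and rows downward; lengths in mm; the calibration is good to about 2 mm. The wrist camera is an equidistant fisheye: a pixel r from the principal point sees the ray r / f radians off the axis. A picture is of the moment at which its call begins: read the wrist's pose just before it. get_calibration takes no time and is no camera call; for the wrist camera it gives the pose at the moment of the call.
- env.hand_in(): hands the job in; it is judged then, once.
The state is a dict: "time": time; "q": joint angles; "qd": joint speeds; "joint_torque": joint torques, N m; "position": TCP position; "eef_rot": TCP orientation; "contact_force": force on the tool from outside, world axes, zero at the start; "ft_torque": the same for the moment, N m; "width": finger opening in mm; "gripper_force": force on a finger pad.
Only numpy, scipy, OpenCV 4.12 (cv2) and the standard library are available. Lean on these libraries where they do the work, as an engineer would, in place of code of your own. Each camera call takes 0.05 s, during which the arm holds its last target. There are 200 camera calls.

TASK

Set the plate shaker and start it: push its big dial round by the finger bar until the index mark lines up with the one long line on the surrounding scale, then press the round start key down fully and let it come back up. Do not start it at the wrong setting, do not press the square stop key, and do not pick up or disturb the well plate on the platform or the other things standing about.

Things in the scene. Friction and masses are not known exactly. Their poses are not given: they have to be found in the camera images.
- shaker: Bench plate shaker, fixed to the bench: white box 300 (x) x 240 (y) x 58 mm, origin at the centre of its underside; its x axis points from the control panel (front, robot's side) to the plate platform (rear), z up. The dial is at the front left of its top, the two keys at the front right, the platform (top at z 74 mm, corner lips to 81 mm) at the rear. It stands at different places and yaws.
- dial (a joint): Angle of the dial, rad, about the vertical axis, growing counter-clockwise seen from above; endless (no stops). At 0 the index mark points along the shaker's -x axis. The dial stays where it is left (friction about 0.06 N m, so about 2 N at the bar's end).
- dial_axis (a point): On the dial's axis, 86 mm above the bench, half way up its finger bar. The dial is a black disc, radius 50 mm, top face 72 mm above the bench. Across its diameter stands an upright finger bar, 10 mm thick, from 72 to 100 mm above the bench: on the index side it reaches 34 mm from the axis, on the other side 44 mm (rounded tail, 12 mm thick); a round hub of radius 14 mm stands at its middle, as high as the bar. The bar can be pushed on either side of either end.
- dial_index (a point): Index mark of the dial: the outer end of a white line, 3.5 mm wide, that runs from the shorter end of the bar to the disc's rim (a white line on the bar's top runs towards it too). The point lies 52 mm from the axis, 72 mm above the bench, and turns with the dial.
- long_line (a point): Inner end of the target, the only long scale line (24 mm long, 4 mm wide, dark) on the fixed flat aluminium scale ring round the dial (radius 80 mm, top 63 mm above the bench; the other 23 lines, every 15 degrees, are 9 mm long and thinner). The point lies 52 mm from the dial's axis, 72 mm above the bench, so it coincides with dial_index when the marks line up. It always lies on the front half of the ring.
- round_key_top (a point): Centre of the top of the round start key, radius 14 mm, 74 mm above the bench when up; 14 mm proud of the panel. It moves with the key.
- round_key (a joint): Travel of the round start key, m, 0 up to 0.005 fully down, pressed straight down; spring, 1.8 N at first, 4.8 N fully down; it comes back up when let go. Counts as pressed beyond 0.0035.
- square_key_top (a point): Centre of the top of the square stop key, 26 mm wide, 74 mm above the bench, 70 mm behind the round key (along the shaker's x axis), same spring. Not to be pressed.
- square_key (a joint): Travel of the square stop key, m, 0 up to 0.005 down.
- plate: Bystander, loose, not to be disturbed: well plate 86 x 128 x 14 mm lying on the shaker's platform; origin at the centre of its underside.
- petri: Bystander, loose, not to be disturbed: petri dish, 91 mm across, 16 mm high, left of the shaker; origin at the centre of its underside.
- beaker: Bystander, loose, not to be disturbed: glass beaker, 54 mm across, 70 mm high, left of the shaker; origin at the centre of its underside.
- bottle: Bystander, loose, not to be disturbed: white bottle without a cap, 58 mm across, 116 mm high, right of the shaker; origin at the centre of its underside.
- boat: Bystander, loose, not to be disturbed: weigh boat 66 x 66 x 14 mm, right of the shaker; origin at the centre of its underside.

How it is judged:
By the outcome, as a careful person would: the job done as asked, in the order asked, and still so for the second after the job is handed in, with the robot touching nothing.
It also fails if it takes over 58 s, if anything falls off the work surface, if the arm or the gripper's body presses on something with over 40 N, if the wrist force passes 120 N, or if a joint passes its speed limit or range.

## Working session

There is one attempt and no reset: what is moved stays moved. The work goes in short steps, Python scripts to look and compute and a tool call to move; the robot and the scene stay as the last step left them, time stands still between calls to the robot, and variables do not carry over. Pictures are saved under pics/ and viewed, at most 10 in all, crops included, and the job is handed in when it is done.

Besides the shell and the picture viewer there is one more tool, called after "Request:" in YAML: its name, and indented under it one key for each argument. play_rows: Moves the arm, as the interface text tells. Its arguments: {"type":"object","properties":{"motion":{"type":"array","items":{"type":"array","items":{"type":"number"}}},"grip_force":{"type":"number"}},"required":["motion"]}

```bash
mkdir -p pics
python3 - <<'E'
from cell import env, grab_frame, get_calibration
import cv2,numpy as np
s=env.state();print({k:np.round(s[k],3) for k in('time','position','eef_rot','width')})
for n in('top','scene'):
    p,d=grab_frame(n);cv2.imwrite(f'pics/{n}0.png',p);np.save(f'pics/{n}0.npy',d)
    c=get_calibration(n);print(n,c)
E
```

```text
{'time': np.float64(0.0), 'position': array([190.405, 594.764, 241.458]), 'eef_rot': array([-0.   ,  0.154,  0.988, -0.001]), 'width': np.float64(85.32)}
top {'mtx': array([[357.80685623,   0.        , 258.0282614 ],
       [  0.        , 357.80685623, 191.88196777],
       [  0.        ,   0.        ,   1.        ]]), 'rvec': array([ 2.14744084, -2.16516545,  0.09692804]), 'tvec': array([ 49.52361819, 580.17573125, 876.47426354])}
scene {'mtx': array([[360.54627038,   0.        , 258.41153931],
       [  0.        , 360.54627038, 190.97102339],
       [  0.        ,   0.        ,   1.        ]]), 'rvec': array([ 2.29544505, -0.93260317,  0.31783698]), 'tvec': array([-387.18401356,  365.40299664,  766.17879405])}
```

View pics/top0.png

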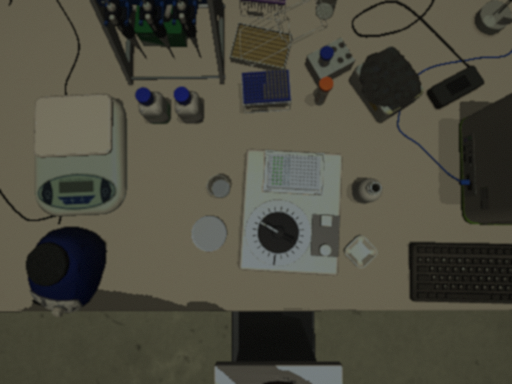

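The top view shows the dial at about (278,233), the round key at (326,251) and the square key at (326,221). The long line points down, near (275,258). I'll zoom in to measure.

```bash
cat > h.py <<'E'
import cv2,numpy as np
from cell import env, grab_frame, get_calibration
def plane(n,uv,z,c=None):
    c=c or get_calibration(n);R=cv2.Rodrigues(np.array(c['rvec']))[0];t=np.array(c['tvec']).ravel()
    r=R.T@np.append(cv2.undistortPoints(np.array([[uv]],float),c['mtx'],None).ravel(),1);o=-R.T@t
    return o+r*(z-o[2])/r[2]
def unwarp(n,p,x0,y0,w,h,z,s):  # metric top view: col = (y0-y)*s, row=(x0-x)*s
    c=get_calibration(n);R=cv2.Rodrigues(np.array(c['rvec']))[0];t=np.array(c['tvec']).ravel()
    J,I=np.meshgrid(np.arange(w),np.arange(h));P=np.stack([x0-I/s,y0-J/s,0*I+z],-1)@R.T+t
    K=c['mtx']
    if n=='wrist':
        th=np.arctan2(np.hypot(P[...,0],P[...,1]),P[...,2]);r=np.hypot(P[...,0],P[...,1])+1e-9
        u=K[0,0]*th*P[...,0]/r+K[0,2];v=K[1,1]*th*P[...,1]/r+K[1,2]
    else: u=K[0,0]*P[...,0]/P[...,2]+K[0,2];v=K[1,1]*P[...,1]/P[...,2]+K[1,2]
    return cv2.remap(p,u.astype(np.float32),v.astype(np.float32),cv2.INTER_CUBIC)
E
python3 - <<'E'
from h import *
p=cv2.imread('pics/top0.png')
for nm,uv,z in(('dial',(278,233),72),('rk',(326,251),74),('sq',(326,221),74),('bottle',(369,190),116),('boat',(361,250),10),('beaker',(219,186),70)):
    print(nm,plane('top',uv,z).round(1))
d=plane('top',(278,233),72)
im=unwarp('top',p,d[0]+100,d[1]+110,800,600,70,2.9)
cv2.imwrite('pics/c0.png',cv2.convertScaleAbs(im,alpha=1.4));print(d[0]+100,d[1]+110)
E
```

```text
dial [476.7  -3.1  72. ]
rk [ 433.6 -116.1   74. ]
sq [ 504.4 -118.1   74. ]
bottle [ 573.4 -211.1  116. ]
boat [ 431.9 -215.6   10. ]
beaker [591.8 139.3  70. ]
576.7148411878304 106.88582331655132
```

View pics/c0.png

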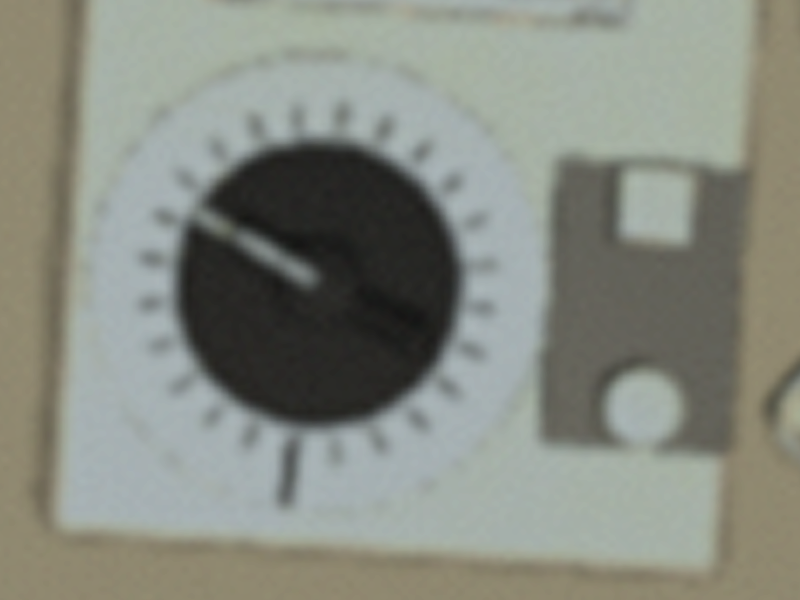

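The index points to about 59° world yaw and the long line to about 171°, so the dial needs roughly +112°. I'll grip the tail of the bar and swing it round. First I move above the dial.

Request:
play_rows:
  motion:
    - [-0.37,-0.42,0,0,0,0,0.6]
    - [-0.75,-0.85,0,0,0,0,0.6]
    - [-0.75,-0.85,0,0,0,0,0.6]

```text
time: 0.48
position: [247.6, 466.7, 242.2]
eef_rot: [0.0, 0.157, 0.988, -0.001]
contact_force: [-0.6, 0.6, 0.6]
width: 51.3
gripper_force: 0.0
```

Request:
play_rows:
  motion:
    - [-0.37,-0.42,0,0,0,0,0.6]
    - [-0.75,-0.85,0,0,0,0,0.6]
    - [-0.75,-0.85,0,0,0,0,0.6]

```text
time: 0.85
position: [301.3, 343.0, 242.4]
eef_rot: [0.0, 0.157, 0.988, -0.0]
contact_force: [0.7, 1.4, -0.1]
width: 51.3
gripper_force: 0.0
```

Request:
play_rows:
  motion:
    - [-0.37,-0.42,0,0,0,0,0.6]
    - [-0.75,-0.85,0,0,0,0,0.6]
    - [-0.75,-0.85,0,0,0,0,0.6]

```text
time: 1.23
position: [355.6, 219.3, 242.5]
eef_rot: [0.0, 0.156, 0.988, 0.0]
contact_force: [-0.0, 0.4, 0.4]
width: 51.4
gripper_force: 0.0
```

Request:
play_rows:
  motion:
    - [-0.37,-0.42,0,0,0,0,0.6]
    - [-0.75,-0.85,0,0,0,0,0.6]
    - [-0.75,-0.85,0,0,0,0,0.6]

```text
time: 1.6
position: [410.4, 95.2, 242.5]
eef_rot: [0.0, 0.156, 0.988, -0.0]
contact_force: [-0.4, 1.5, -0.5]
width: 51.5
gripper_force: 0.0
```

Request:
play_rows:
  motion:
    - [-0.37,-0.42,0,0,0,0,0.6]
    - [-0.75,-0.85,0,0,0,0,0.6]
    - [-0.75,-0.85,0,0,0,0,0.6]

```text
time: 1.98
position: [465.3, -29.3, 242.4]
eef_rot: [0.001, 0.156, 0.988, -0.0]
contact_force: [-0.8, 0.7, -0.3]
width: 51.5
gripper_force: 0.0
```

Request:
play_rows:
  motion:
    - [0,0,0,0,0,0.1,0.6]
    - [0,0,0,0,0,0.2,0.6]
    - [0,0,0,0,0,0.3,0.6]
    - [0,0,0,0,0,0.4,0.6]
    - [0,0,0,0,0,0.5,0.6]
    - [0,0,0,0,0,0.5,0.6]
    - [0,0,0,0,0,0.5,0.6]

```text
time: 2.85
position: [464.0, -25.2, 242.1]
eef_rot: [-0.0, 0.608, 0.794, 0.0]
contact_force: [0.0, 0.3, 0.3]
width: 51.1
gripper_force: 0.0
```

Request:
play_rows:
  motion:
    - [0,0,0,0,0,0.1,0.6]
    - [0,0,0,0,0,0.2,0.6]
    - [0,0,0,0,0,0.3,0.6]
    - [0,0,0,0,0,0.4,0.6]
    - [0,0,0,0,0,0.4,0.6]
    - [0,0,0,0,0,0.4,0.6]

```text
time: 3.6
position: [463.8, -26.3, 242.2]
eef_rot: [-0.0, 0.869, 0.495, -0.0]
contact_force: [0.2, 1.2, 0.7]
width: 51.1
gripper_force: 0.0
```

```bash
cat >> h.py <<'E'
from scipy.spatial.transform import Rotation as Ro
def pose():
    s=env.state();q=np.array(s['eef_rot']);return np.array(s['position']),Ro.from_quat(q[[1,2,3,0]])
def down(yaw): # tool z down, x at yaw deg
    a=np.radians(yaw);return Ro.from_matrix(np.array([[np.cos(a),np.sin(a),0],[np.sin(a),-np.cos(a),0],[0,0,-1]]))
def cmd(pos,yaw):
    p,r=pose();d=r.inv().apply(np.array(pos)-p)/120;w=(r.inv()*down(yaw)).as_rotvec()/2
    print(np.round(d,3),np.round(w,3))
E
python3 - <<'E'
from h import *
p,r=pose();s=env.state();print(s['time'],p,np.degrees(np.arctan2(*r.as_matrix()[[1,0],0])),np.round(s['q'],2),s['width'])
c=get_calibration('wrist');R=cv2.Rodrigues(np.array(c['rvec']))[0];print('cam at',-R.T@np.array(c['tvec']).ravel(), c['mtx'][0,0])
im,_=grab_frame('wrist');cv2.imwrite('pics/w0.png',im)
u=unwarp('wrist',im,576.7,106.9,800,600,70,2.9)
cv2.imwrite('pics/w0u.png',u)
E
```

```text
3.6 [463.82249294 -26.32300221 242.17942047] 59.32766339944862 [-0.67  0.14  0.7   2.   -0.11  1.03 -0.46] 51.13362345908624
cam at [498.70256102  32.19759137 373.04601111] 297.3186396354542
```

View pics/w0u.png

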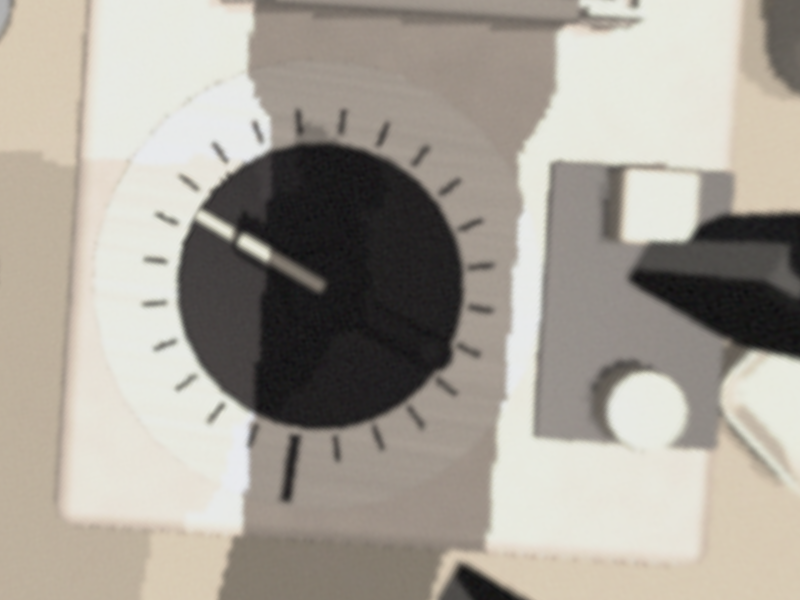

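The unwarped wrist view shows the disc centre at (320,285), the index tip at (200,213) and the long line from (295,436) to (287,500). The keys are clear. Next I'll fit these precisely.

```bash
cat >> h.py <<'E'
def fit(im,x0,y0,C,line=None):
    s=6.;O=np.array([C[0]+90,C[1]+90])
    def g(z): return cv2.cvtColor(unwarp('wrist',im,O[0],O[1],1080,1080,z,s),cv2.COLOR_BGR2GRAY).astype(float)
    A,B=g(72.),g(63.);J,I=np.meshgrid(np.arange(1080),np.arange(1080))
    X=O[0]-I/s-C[0];Y=O[1]-J/s-C[1];r=np.hypot(X,Y);th=np.degrees(np.arctan2(Y,X))
    def polar(G,r1,r2,dark,near,w=9):
        a=np.arange(near-w,near+w,.1);rr=np.arange(r1,r2,.5);aa=np.radians(a)
        xx=C[0]+np.outer(rr,np.cos(aa));yy=C[1]+np.outer(rr,np.sin(aa))
        P=cv2.remap(G.astype(np.float32),((O[1]-yy)*s).astype(np.float32),((O[0]-xx)*s).astype(np.float32),1)
        out=[]
        for q in(P[:len(rr)//2],P[len(rr)//2:]):
            v=q.mean(0);v=(np.median(v)-v) if dark else (v-np.median(v));v=np.clip(v-.4*v.max(),0,None)
            out.append((a*v).sum()/v.sum())
        return np.round(out,2)
    return A,B,polar
def centre(A,C):  # edge of black disc by radial gradient, ring side brighter
    a=np.radians(np.arange(0,360,3));rr=np.arange(44,58,.2);s=6.;O=C+90
    xx=C[0]+np.outer(rr,np.cos(a));yy=C[1]+np.outer(rr,np.sin(a))
    P=cv2.remap(A.astype(np.float32),((O[1]-yy)*s).astype(np.float32),((O[0]-xx)*s).astype(np.float32),1)
    k=np.abs(np.diff(cv2.GaussianBlur(P,(1,9),0),axis=0)).argmax(0);R=rr[k];pts=C+np.c_[R*np.cos(a),R*np.sin(a)]
    w=np.ones(len(a),bool)
    for _ in range(6):
        M=np.c_[2*pts[w],np.ones(w.sum())];sol=np.linalg.lstsq(M,(pts[w]**2).sum(1),rcond=None)[0]
        c=sol[:2];rad=np.sqrt(sol[2]+c@c);e=np.abs(np.hypot(*(pts-c).T)-rad);w=e<max(.5,1.5*np.median(e))
    return c,rad,w.sum()
E
python3 - <<'E'
from h import *
im=cv2.imread('pics/w0.png');C=np.array([576.7-285.5/2.9,106.9-320.5/2.9])
for _ in range(2):
    A,B,pol=fit(im,0,0,C);C,rad,n=centre(A,C)
print('C',C,rad,n)
A,B,pol=fit(im,0,0,C)
print('index',pol(A,38,49,False,59),'line',pol(B,54,74,True,171))
C2=C+0
for a in np.arange(-9,351,15)+0.: print(a,pol(B,55,60,True,a,5),end=' ')
tail=np.radians(59+180);print(C+30*np.array([np.cos(tail),np.sin(tail)]))
cmd([*(C+30*np.array([np.cos(tail),np.sin(tail)])),130],59)
E
```

```text
C [478.35796473  -3.06354309] 48.84130305650786 113
index [59.52 59.52] line [171.85 171.8 ]
-9.0 [-8.88 -8.88] 6.0 [6.22 6.36] 21.0 [20.9  21.22] 36.0 [36.45 36.3 ] 51.0 [51.48 51.43] 66.0 [66.49 66.56] 81.0 [81.46 81.56] 96.0 [96.84 96.73] 111.0 [111.8  111.65] 126.0 [126.82 126.98] 141.0 [141.89 141.86] 156.0 [156.95 157.29] 171.0 [171.92 171.86] 186.0 [186.81 186.82] 201.0 [201.73 201.69] 216.0 [216.65 216.63] 231.0 [231.59 231.56] 246.0 [246.56 246.37] 261.0 [261.47 261.33] 276.0 [276.2  276.24] 291.0 [291.   291.24] 306.0 [306.13 306.21] 321.0 [321.04 321.19] 336.0 [336.1  336.22] [462.90682249 -28.77856211]
[-0.019  0.003  0.935] [-0.    -0.     0.003]
```

Request:
play_rows:
  motion:
    - [-0.02,0,0.45,0,0,0,0.5]
    - [-0.02,0,0.93,0,0,0,0.5]
    - [-0.02,0,0.93,0,0,0,0.5]

```text
time: 4.03
position: [459.6, -29.6, 127.8]
eef_rot: [-0.001, 0.869, 0.494, -0.004]
contact_force: [-0.5, -0.7, 0.2]
width: 42.8
gripper_force: 0.0
```

Request:
play_rows:
  motion:
    - [0,0,0.17,0,0,0,0.5]
    - [0,0,0.33,0,0,0,0.5]
    - [0,0,0.33,0,0,0,0.5]

```text
time: 4.4
position: [463.0, -29.5, 92.3]
eef_rot: [-0.0, 0.87, 0.494, 0.0]
contact_force: [-0.5, 0.2, -0.1]
width: 42.7
gripper_force: 0.0
```

Request:
play_rows:
  motion:
    - [0,0,0,0,0,0,0.2]
    - [0,0,0,0,0,0,0.2]
    - [0,0,0,0,0,0,0]
    - [0,0,0,0,0,0,0]
    - [0,0,0,0,0,0,0]
    - [0,0,0,0,0,0,0]
  grip_force: 20

```text
time: 5.15
position: [463.1, -29.5, 92.1]
eef_rot: [-0.0, 0.87, 0.493, 0.001]
contact_force: [-2.0, 0.8, 9.2]
width: 11.0
gripper_force: 20.3
```

```bash
cat >> h.py <<'E'
def arc(C,r,turn,n):
    p,R=pose();yaw=np.degrees(np.arctan2(*R.as_matrix()[[1,0],0]));print('yaw',yaw,p)
    for k in range(1,n+1):
        y=yaw+turn*k/n;a=np.radians(y+180)
        cmd([C[0]+r*np.cos(a),C[1]+r*np.sin(a),p[2]],y)
E
python3 - <<'E'
from h import *
s=env.state();print(s['time'],s['width'],s['contact_force'],s['gripper_force'])
arc([478.36,-3.06],30,56,7)
E
```

```text
5.15 10.972107528428415 [-1.96273472  0.81554857  9.24027629] 20.266093611717224
yaw 59.12700497054 [463.11140875 -29.54898435  92.11807265]
[0.007 0.031 0.   ] [ 0.    -0.001 -0.07 ]
[0.014 0.065 0.   ] [ 0.001 -0.001 -0.14 ]
[0.026 0.097 0.   ] [ 0.001 -0.001 -0.209]
[0.043 0.128 0.   ] [ 0.001 -0.001 -0.279]
[0.063 0.156 0.   ] [ 0.001 -0.001 -0.349]
[0.087 0.182 0.   ] [ 0.001 -0.001 -0.419]
[0.115 0.203 0.   ] [ 0.001 -0.    -0.489]
```

Request:
play_rows:
  motion:
    - [0.005,0.032,0,0,0,-0.07,0]
    - [0.014,0.065,0,0,0,-0.14,0]
    - [0.026,0.097,0,0,0,-0.209,0]
    - [0.043,0.128,0,0,0,-0.279,0]
    - [0.063,0.156,0,0,0,-0.349,0]
    - [0.087,0.182,0,0,0,-0.419,0]
    - [0.115,0.203,0,0,0,-0.489,0]
    - [0.115,0.203,0,0,0,-0.489,0]

```text
time: 6.15
position: [492.1, -30.7, 92.1]
eef_rot: [0.002, 0.537, 0.844, 0.001]
contact_force: [3.0, -0.0, 7.1]
width: 11.0
gripper_force: 20.0
```

Run:
```python
from h import *
s=env.state();print(s['time'],s['width'],s['contact_force'],s['gripper_force'])
p,R=pose();y=np.degrees(np.arctan2(*R.as_matrix()[[1,0],0]));t=171.45-0.4-y
arc([478.36,-3.06],30,t,7)
```

```text
6.15 10.990619416683485 [ 2.98021395 -0.01611568  7.05982342] 20.02259463071823
yaw 115.0868122895559 [492.1211421  -30.73276689  92.13558948]
[0.01  0.029 0.   ] [ 0.002  0.001 -0.07 ]
[0.017 0.063 0.   ] [ 0.001  0.001 -0.14 ]
[0.029 0.096 0.   ] [ 0.001  0.001 -0.209]
[0.045 0.126 0.   ] [ 0.001  0.001 -0.279]
[0.066 0.155 0.   ] [ 0.001  0.001 -0.349]
[0.09 0.18 0.  ] [ 0.001  0.001 -0.419]
[0.118 0.201 0.   ] [ 0.001  0.001 -0.488]
```

Tracking well with low forces. Second half, then release, lift and check.

Request:
play_rows:
  motion:
    - [0.008,0.031,0,0,0,-0.07,0]
    - [0.017,0.063,0,0,0,-0.14,0]
    - [0.029,0.096,0,0,0,-0.209,0]
    - [0.045,0.126,0,0,0,-0.279,0]
    - [0.066,0.155,0,0,0,-0.349,0]
    - [0.09,0.18,0,0,0,-0.419,0]
    - [0.118,0.201,0,0,0,-0.488,0]
    - [0.118,0.201,0,0,0,-0.488,0]

```text
time: 7.15
position: [509.7, -7.1, 92.3]
eef_rot: [0.004, 0.079, 0.997, 0.0]
contact_force: [8.9, -0.7, -0.1]
width: 11.1
gripper_force: 19.5
```

Request:
play_rows:
  motion:
    - [0,0,0,0,0,0,0]
    - [0,0,0,0,0,0,0.4]
    - [0,0,0,0,0,0,0.4]
    - [0,0,0,0,0,0,0.4]
    - [0,0,-0.1,0,0,0,0.4]
    - [0,0,-0.5,0,0,0,0.4]
    - [0,0,-0.9,0,0,0,0.4]
    - [0,0,-0.9,0,0,0,0.4]

```text
time: 8.15
position: [508.5, -7.3, 203.5]
eef_rot: [0.004, 0.078, 0.997, 0.001]
contact_force: [-0.2, -0.4, -0.3]
width: 33.9
gripper_force: 0.0
```

```bash
cat > chk.py <<'E'
from h import *
import sys
im,_=grab_frame('wrist');n=sys.argv[1];cv2.imwrite(f'pics/{n}.png',im)
p,R=pose();print(env.state()['time'],p,np.degrees(np.arctan2(*R.as_matrix()[[1,0],0])),env.state()['width'])
C=np.array([478.36,-3.06]);A,B,pol=fit(im,0,0,C)
C,rad,k=centre(A,C);print('C',C,rad,k)
if np.hypot(C[0]-478.4,C[1]+3)>4: C=np.array([478.36,-3.06])
A,B,pol=fit(im,0,0,C)
print('index',pol(A,39,49,False,171,7),'line',pol(B,54,74,True,171.5,7))
cv2.imwrite(f'pics/{n}u.png',unwarp('wrist',im,550,90,800,500,70,3.3))
E
python3 chk.py w1
```

```text
8.2 [507.20124952  -7.31695916 201.37789419] 171.05266779382 34.18454315056737
C [475.35197288  -3.10037452] 48.31143863946821 113
index [171.02 171.03] line [171.45 171.44]
```

View pics/w1u.png

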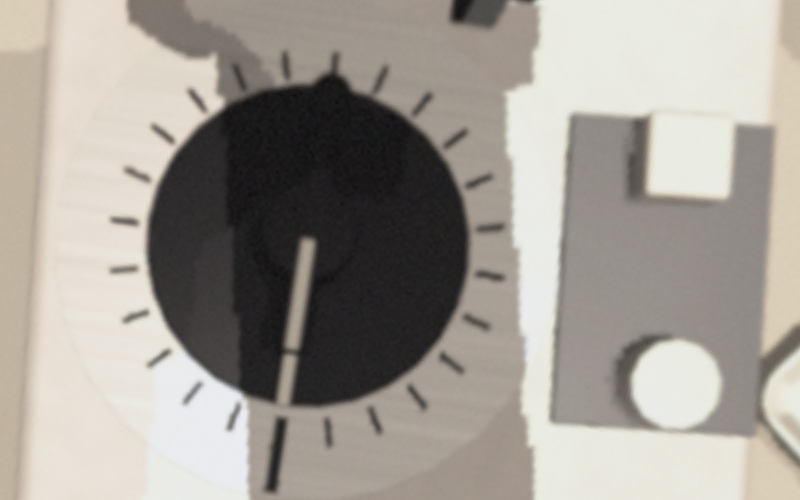

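The marks line up: index 171.0°, line 171.4°, and the picture at (285,400)/(280,420) agrees. Next is the round key, at about (435.5,-115).

Run:
```python
from h import *
print(env.state()['time']);cmd([435.5,-115,150],171)
```

```text
8.2
[ 0.452 -0.98   0.425] [0.001 0.002 0.   ]
```

Request:
play_rows:
  motion:
    - [0.22,-0.48,0,0,0,0,0]
    - [0.45,-0.98,0,0,0,0,0]
    - [0.45,-0.98,0.2,0,0,0,0]
    - [0.45,-0.98,0.425,0,0,0,0]
    - [0.45,-0.98,0.425,0,0,0,0]
    - [0.45,-0.98,0.425,0,0,0,0]

```text
time: 8.95
position: [434.7, -115.0, 148.4]
eef_rot: [-0.0, 0.078, 0.997, -0.0]
contact_force: [0.0, 0.3, 0.3]
width: 0.3
gripper_force: 0.0
```

```bash
python3 chk.py w2
python3 - <<'E'
from h import *
cmd([435.5,-115,90],171)
im=cv2.imread('pics/w2.png');cv2.imwrite('pics/w2k.png',unwarp('wrist',im,550,90,800,500,74,3.3))
E
```

```text
9.0 [ 435.03290016 -115.00198489  148.67647447] 171.09486733001881 -0.17042233855458738
C [477.3106535   -5.91584818] 50.42532627898903 81
index [166.9  167.41] line [168.77 169.18]
[-0.004  0.001  0.489] [0.    0.    0.001]
```

View pics/w2k.png

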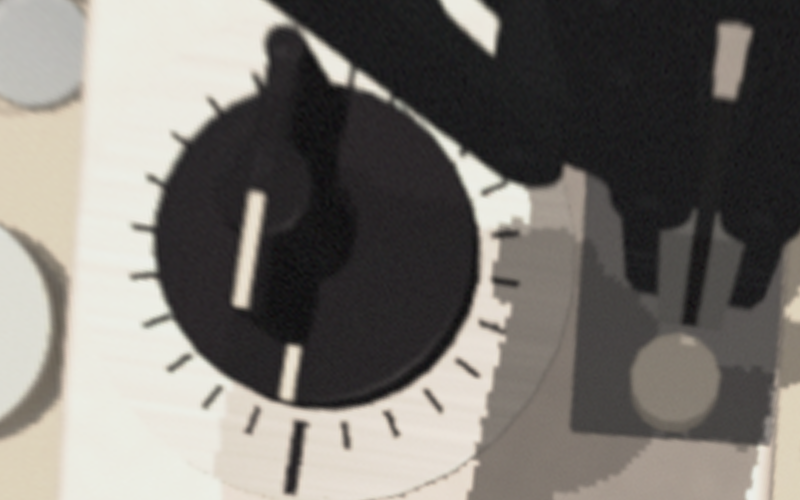

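The key is centred at about (675,380), i.e. (434.8,-114.5), right under the fingertips. With parallax allowed for, the dial is within about 0.5° of the line. Pressing now.

Request:
play_rows:
  motion:
    - [0,0,0.3,0,0,0,0]
    - [0,0,0.48,0,0,0,0]
    - [0,0,0.53,0,0,0,0]
    - [0,0,0.56,0,0,0,0]
    - [0,0,0.58,0,0,0,0]
    - [0,0,0.58,0,0,0,0]

```text
time: 9.75
position: [434.8, -115.0, 79.9]
eef_rot: [0.0, 0.078, 0.997, 0.0]
contact_force: [-5.4, 2.5, 14.1]
width: 0.0
gripper_force: 7.3
```

The key is bottomed: 14 N against the 4.8 N spring, TCP at 79.9. I'll lift off and move clear to check.

Request:
play_rows:
  motion:
    - [0,0,0,0,0,0,0]
    - [0,0,-0.1,0,0,0,0]
    - [0,0,-0.5,0,0,0,0]
    - [0,0,-1,0,0,0,0]
    - [0,0,-1,0,0,0,0]

```text
time: 10.38
position: [437.9, -115.9, 203.7]
eef_rot: [0.005, 0.078, 0.997, -0.0]
contact_force: [0.8, 0.5, -0.3]
width: -0.5
gripper_force: 0.0
```

Request:
play_rows:
  motion:
    - [-0.1,0.4,-0.2,0,0,0,0]
    - [-0.4,0.9,-0.3,0,0,0,0]
    - [-0.4,0.9,-0.3,0,0,0,0]
    - [-0.4,0.9,-0.3,0,0,0,0]
    - [-0.4,0.9,-0.3,0,0,0,0]
    - [-0.4,0.9,-0.3,0,0,0,0]

```text
time: 11.12
position: [498.1, -17.1, 234.3]
eef_rot: [-0.0, 0.079, 0.997, -0.0]
contact_force: [0.1, 0.9, -0.5]
width: -0.1
gripper_force: 0.0
```

```bash
python3 chk.py w3
```

```text
11.175 [498.30071191 -16.90458588 234.40431154] 170.9780598740852 0.12616060352214065
C [477.83253401  -3.00600741] 48.84024528189989 115
index [170.81 170.88] line [171.43 171.67]
```

View pics/w3u.png

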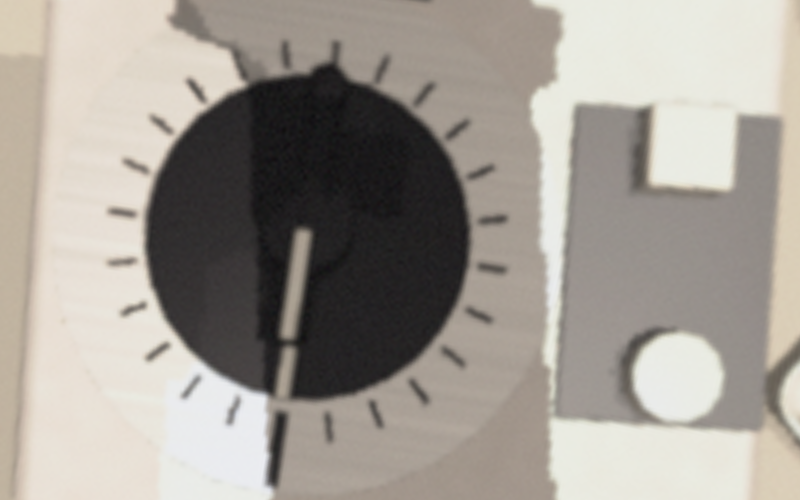

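The picture shows the index at (284,395) running into the long line at (279,412), about 0.6° apart, and the round key back up at (678,377). I'm handing in.

```bash
python3 -c "
from cell import env
print(env.hand_in())"
```

```text
the job is handed in; nothing more can be done
None
```

The dial is set to the long line (within about 0.6° by the wrist camera), the round start key was pressed fully down and came back up, and nothing else was touched; handed in at about 11 s, with no verdict returned.

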